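# Set up the line winder and pick out the fuller wire canister

## Robot

A 6-joint arm with a two-finger parallel gripper is mounted at the origin on the work surface. World frame = base frame: x ahead of the robot, y to its left, z up, the work surface at z = 0. Lengths are in m, angles in degrees, forces in N, time in s.
With the tool pointing down it reaches from about 0.4 to 0.825 m from the base axis. Payload 7 kg.
Tool frame: the origin (TCP) lies between the finger pads; the fingertips stand ctrl.nose_length ahead of it and the grasp point (between the pads) lies 2 mm behind it (ctrl.nose_length is the distance from the TCP to the fingertips, in m); z points along the fingers, y is the line along which they close (so a half turn about z gives the same grasp; the last joint's range is limited). The gripper opens to 88 mm and grips with 3 to 60 N. Pads are 19 mm wide; open, the fingers measure 130 mm over their backs; the gripper's body (78 mm by 193 mm) begins 47 mm behind the grasp point.
Start: joints at [85.892, 20.546, 0.682, 0, -70.136, -16.507], TCP at [0.238, 0.632, 0.215] pointing down, gripper open.
Joint ranges: [-176.03, 176.03], [-82.01, 121.73], [-58.28, 71.71], [-173.87, 95.51], [-174.79, -0.11], [-173.66, 173.66]. Speed limits (degrees/s): [136.94, 136.94, 172.46, 180, 180, 180].

## Interface

Orientations are given as [roll, pitch, yaw] about the fixed x, y, z axes, in that order (R = Rz(yaw) Ry(pitch) Rx(roll)).
In Python, from plant import ctrl gives the robot as it stands.
- The arm moves only by the tool apply_moves, never from a script. Its argument "commands" is a list of rows, each a list of 3 entries, a list of its own where there are three numbers: the shift along the world's x, y, z in cm, then the turn about the world's z in rad, then the closure, from 0 (fully open) to 1 (shut). In form: [[[x, y, z], turn, jaw], ...]. A call has 1 to 20 rows; each row is the pose to reach, as a shift and turn from the pose commanded when the call began; what a row does not reach only later rows make up. A row lasts 1/12 s, in which the tool goes at most 41.7 mm and 7.16 degrees, less where a joint would pass 70% of its speed; a pose out of reach is approached as far as the arm can. A call with a gripper value outside its range is refused whole. The fingers move at their own pace and stop on an object; the grip force is fixed at half the most. Time passes only in rows, so rows that repeat a pose let the fingers close. It gives the time, the measured TCP pose, the force, the opening and the grip force at its end, in the units of the state.
- ctrl.get_obs(): the state, without advancing time (a new reading comes with each control period).
- ctrl.snapshot(name): name is "scene" or "top" or "wrist"; returns a dict with "img" (384x512x3 uint8, red, green, blue), "fx", "fy", "cx", "cy" (pixels), "dist_coeffs" ([k1, k2, p1, p2, k3] as OpenCV has them; the pictures are not rectified), "T" (4x4, takes a point from camera to world coordinates). Camera axes: x right, y up, looking along -z (the intrinsics and any distortion apply to the point x, -y, -z); pixel columns grow to the right and rows downward; lengths in m; the calibration is good to about 2 mm. A picture is of the moment at which its call begins. There is no depth.
- ctrl.close_job(): hands the job in; it is judged then, once.
Trained networks look in a picture, given as the dict that the camera call returned (one of the last four; its "shot" number tells which), for a name from the list of things; names that differ only in an ending like _2 or _b are one class to them, and where a whole thing is asked for, a point or a joint stands for the part that bears it (a point fixed in the world has none). Each returns a list of dicts, best first, with "score" (0 to 1); they miss things now and then, are a little off and sometimes report something else, mostly with a low value. They report only what shows in the picture. A call takes as long as a camera call. They do not tell look-alikes from the thing itself.
- ctrl.search_frame(picture, target): "at" ([column, row] in pixels, amid what is visible of it).
- ctrl.spot_point(picture, target): "at" ([column, row] in pixels: a listed point, or the origin of a listed thing).
The state is a dict: "clock": time; "joint_pos": joint angles; "qvel": joint speeds; "tau": joint torques, N m; "tool_pos": TCP position; "orientation": TCP orientation; "force": force on the tool from outside, world axes, zero at the start; "moment": the same for the moment, N m; "opening": finger opening in m; "gripper_force": force on a finger pad.
Only numpy, scipy, OpenCV 4.12 (cv2) and the standard library are available. Lean on these libraries where they do the work, as an engineer would, in place of code of your own. Each camera call takes 0.05 s, during which the arm holds its last target. There are 200 camera calls.

## Task

Set up the line winder: first put the empty white reel onto its upright spindle, all the way down, and let go. Then lift the two look-alike aluminium canisters off the table in turn, feel which is heavier, and leave the lighter one standing on the table. Finish still holding the heavier one in the gripper, upright and still over the middle of the round feed dish with its underside at least 10 cm above the table; keep both canisters upright and leave everything else alone.

Things in the scene. Friction and masses are not known exactly. Their poses are not given: they have to be found in the camera images.
- reel: empty white plastic line reel: two round flanges 58 mm across and 7 mm thick, one at each end of a hub 34 mm across, 44 mm tall overall, with a through bore 16 mm across along its z axis; 50 g. Starts loose, standing on one flange on the table, bore upright; can be gripped across the flanges from above. Origin: centre of underside
- winder: line winder fixed to the table: grey base plate 110 x 240 x 25 mm (x, y, z), with a motor housing 80 x 80 mm, top 60 mm above the table (a small button on it reaches 72 mm), centred at its y = +75 mm, and the upright spindle at its y = -60 mm. Origin: centre of underside
- seat (a point): where the reel sits: on the spindle's axis, at the top of the drive boss (38 mm across), 30 mm above the table. A reel fully home has its origin here
- spindle_tip (a point): top of the steel spindle, 90 mm above the table, 60 mm above the seat; the spindle is 11 mm thick and its last 7 mm taper to 3 mm; fixed, upright
- can_a: closed aluminium wire canister with a plain flat top, an upright cylinder 58 mm across and 60 mm tall with a groove below its lid; one of two lookalikes, a coil of wire lies loosely inside; mass unknown, between 0.2 and 0.7 kg in all; the two differ by at least 0.15 kg, and either may be the heavier. Loose, standing; origin: centre of underside, z axis up the cylinder
- can_b: closed aluminium wire canister with a plain flat top, an upright cylinder 58 mm across and 60 mm tall with a groove below its lid; one of two lookalikes, a coil of wire lies loosely inside; mass unknown, between 0.2 and 0.7 kg in all; the two differ by at least 0.15 kg, and either may be the heavier. Loose, standing; origin: centre of underside, z axis up the cylinder
- dish: round dark steel feed dish fixed to the table, 100 mm across, 18 mm tall; origin: centre of underside
- table: the off-white folding table, its top the work surface at height 0
- pot: small dark metal pot with a black cap, 33 mm across, 46 mm tall, standing among the task's things; loose, origin centre of underside
- screwdriver: screwdriver lying on the table, 160 mm long along its x axis, handle towards -x, up to about 30 mm thick; loose, origin under its middle
- engine: small model-aircraft engine with a finned cylinder, 46 x 34 mm, 70 mm tall, its shaft stub reaching 41 mm towards its -x; loose, origin centre of underside
- block: wooden block 55 x 100 x 25 mm (x, y, z), loose, origin centre of underside
- propeller: wooden propeller lying flat, 185 mm along its y axis, 22 mm wide, 10 mm thick, loose, origin centre of underside
There are look-alikes about, which are no part of the job. Of the things that look like the dish, the middle-sized one is meant.

How it is judged (in metres and radians):
On the way, in this order (a step that is already met when the one before it is completed fails the run):
1. the reel is fully down on the spindle and released (horizontal distance between reel and seat below 0.006 m and z of reel in the frame of winder between 0.025 and 0.035 m and angle between reel's own z axis and vertical below 0.12 rad and contact force between the fingers and reel below 0.2 N), for 0.3 s.
2. the lighter canister has been lifted clear of the table ((((height (world z) of can_a above 0.025 m and contact force between the fingers and can_a above 1 N) and (height (world z) of can_b between -0.006 and 0.006 m and angle between can_b's own z axis and vertical below 0.1 rad and contact force between the fingers and can_b below 0.2 N) and contact force between can_b and table above 4.3 N) or ((height (world z) of can_b above 0.025 m and contact force between the fingers and can_b above 1 N) and (height (world z) of can_a between -0.006 and 0.006 m and angle between can_a's own z axis and vertical below 0.1 rad and contact force between the fingers and can_a below 0.2 N) and contact force between can_a and table above 4.3 N))), for 0.2 s.
3. the heavier canister is lifted while the lighter stands on the table ((((height (world z) of can_a above 0.025 m and contact force between the fingers and can_a above 1 N) and (height (world z) of can_b between -0.006 and 0.006 m and angle between can_b's own z axis and vertical below 0.1 rad and contact force between the fingers and can_b below 0.2 N) and contact force between can_b and table between 1 and 4.3 N) or ((height (world z) of can_b above 0.025 m and contact force between the fingers and can_b above 1 N) and (height (world z) of can_a between -0.006 and 0.006 m and angle between can_a's own z axis and vertical below 0.1 rad and contact force between the fingers and can_a below 0.2 N) and contact force between can_a and table between 1 and 4.3 N))), for 0.2 s.
At the end, for the whole second after the job is handed in: Reel free on the spindle, within 6 mm of the axis, 5 mm of the seat; lighter canister released, standing on the table (6 mm, 0.1 rad); heavier one held by the fingers alone, upright (0.2 rad), still, underside over 95 mm above the table, centre within 30 mm of the dish's ((((horizontal distance between reel and seat below 0.006 m and z of reel in the frame of winder between 0.025 and 0.035 m and angle between reel's own z axis and vertical below 0.12 rad and contact force between the fingers and reel below 0.2 N) and (height (world z) of can_b between -0.006 and 0.006 m and angle between can_b's own z axis and vertical below 0.1 rad and contact force between the fingers and can_b below 0.2 N) and contact force between can_b and table between 1 and 4.3 N and linear speed of can_b below 0.02 m/s and height (world z) of can_a above 0.095 m and horizontal distance between can_a and dish below 0.03 m and angle between can_a's own z axis and vertical below 0.2 rad and linear speed of can_a below 0.03 m/s and contact force between the fingers and can_a above 2 N and contact force between can_a and winder below 0.1 N and contact force between can_a and dish below 0.1 N) or ((horizontal distance between reel and seat below 0.006 m and z of reel in the frame of winder between 0.025 and 0.035 m and angle between reel's own z axis and vertical below 0.12 rad and contact force between the fingers and reel below 0.2 N) and (height (world z) of can_a between -0.006 and 0.006 m and angle between can_a's own z axis and vertical below 0.1 rad and contact force between the fingers and can_a below 0.2 N) and contact force between can_a and table between 1 and 4.3 N and linear speed of can_a below 0.02 m/s and height (world z) of can_b above 0.095 m and horizontal distance between can_b and dish below 0.03 m and angle between can_b's own z axis and vertical below 0.2 rad and linear speed of can_b below 0.03 m/s and contact force between the fingers and can_b above 2 N and contact force between can_b and winder below 0.1 N and contact force between can_b and dish below 0.1 N))); the arm keeps its last pose, push and grip.
It fails at once if a bystander is moved more than 30 mm (distance of any of pot, screwdriver, engine, block, propeller from where it was at the start of the episode above 0.03 m).
It fails at once if a canister is tipped by more than 0.5 rad (angle between any of can_a, can_b's own z axis and vertical above 0.5 rad).
It also fails if it takes over 72 s, if anything falls off the work surface, if the arm or the gripper's body presses on something with over 40 N, if the wrist force passes 120 N, or if a joint passes its speed limit or range.

## Working session

There is one attempt and no reset: what is moved stays moved. The work goes in short steps, Python scripts to look and compute and a tool call to move; the robot and the scene stay as the last step left them, time stands still between calls to the robot, and variables do not carry over. Pictures are saved under pics/ and viewed, at most 10 in all, crops included, and the job is handed in when it is done.

Besides the shell and the picture viewer there is one more tool, called after "Emit:" by a JSON object that holds its "api" and its "payload". apply_moves: Moves the arm, as the interface text tells. Its arguments: {"type":"object","properties":{"commands":{"type":"array"}},"required":["commands"]}

```bash
mkdir -p pics
cat > h.py <<'E'
import numpy as np, cv2
from plant import ctrl
def K(s): return np.array([[s['fx'],0,s['cx']],[0,s['fy'],s['cy']],[0,0,1.]])
def ray(s,p):
    u=cv2.undistortPoints(np.array([[p]],float),K(s),np.array(s['dist_coeffs'],float))[0,0]
    T=np.array(s['T']); return T[:3,3], T[:3,:3]@np.array([u[0],-u[1],-1.])
def at(s,p,z):
    o,d=ray(s,p); return (o+d*(z-o[2])/d[2])[:3]
def proj(s,P):
    T=np.array(s['T']); c=(np.array(P)-T[:3,3])@T[:3,:3]; c=c*[1,-1,-1]
    return cv2.projectPoints(c.reshape(-1,1,3),np.zeros(3),np.zeros(3),K(s),np.array(s['dist_coeffs'],float))[0][:,0]
def save(s,n): cv2.imwrite('pics/'+n+'.png',cv2.cvtColor(s['img'],cv2.COLOR_RGB2BGR))
E
python3 - <<'E'
from h import *
np.set_printoptions(precision=3,suppress=True)
print(ctrl.nose_length,{k:v for k,v in ctrl.get_obs().items() if k in('clock','force','tool_pos','orientation','opening')})
a=ctrl.snapshot('scene');b=ctrl.snapshot('top')
cv2.imwrite('pics/both.png',cv2.cvtColor(np.hstack([a['img'],b['img']]),cv2.COLOR_RGB2BGR)[:, :])
im=cv2.imread('pics/both.png'); cv2.imwrite('pics/top.png',cv2.resize(im[:,512:],(800,600))); cv2.imwrite('pics/scene.png',cv2.resize(im[:,:512],(800,600)))
H=dict(reel=0,seat=.03,spindle_tip=.09,winder=0,can_a=0,dish=0,pot=0,screwdriver=0,engine=0,block=0,propeller=0)
for s,n in((a,'scene'),(b,'top')):
  print(n,np.array(s['T'])[:3,3])
  for t,z in H.items():
    for r in ctrl.spot_point(s,t):
      if r['score']>.25: print(t,round(r['score'],2),np.round(r['at'],1),at(s,r['at'],z))
E
```

```text
0.017 {'clock': 0.0, 'tool_pos': array([0.237, 0.631, 0.214]), 'orientation': array([179.904,  -0.008, -20.621]), 'force': array([ 0.214, -0.143,  0.726]), 'opening': 0.0874824645721615}
scene [ 1.074 -0.542  0.769]
reel 0.58 [208.5 247.8] [ 0.632 -0.204  0.   ]
seat 0.9 [264.3 126.6] [0.444 0.199 0.03 ]
spindle_tip 0.56 [261.2 106.4] [0.424 0.204 0.09 ]
spindle_tip 0.47 [283.3 258.7] [ 0.812 -0.158  0.09 ]
winder 0.72 [278.8 124.4] [0.444 0.269 0.   ]
can_a 0.81 [208.2 174.3] [ 0.45  -0.038 -0.   ]
can_a 0.73 [139.7 217.2] [ 0.441 -0.258  0.   ]
dish 0.83 [340.7 233.1] [0.831 0.044 0.   ]
dish 0.73 [299.5 191.8] [0.674 0.084 0.   ]
pot 0.74 [192.7 214.3] [ 0.528 -0.162  0.   ]
screwdriver 0.61 [166.4 296.8] [ 0.66  -0.348  0.   ]
screwdriver 0.5 [263.3 112.8] [0.368 0.281 0.   ]
engine 0.91 [283.3 257. ] [ 0.774 -0.104  0.   ]
block 0.69 [348.  184.9] [0.752 0.194 0.   ]
block 0.59 [207.3 171.2] [ 0.439 -0.031  0.   ]
block 0.54 [140.1 217.3] [ 0.442 -0.257  0.   ]
block 0.38 [279.5 259. ] [ 0.772 -0.114  0.   ]
propeller 0.95 [128.6 301.9] [ 0.612 -0.409  0.   ]
propeller 0.48 [300.3 189.7] [0.67  0.091 0.   ]
top [ 0.437 -0.031  1.15 ]
reel 0.7 [316.6 189.6] [ 0.624 -0.203  0.   ]
seat 0.8 [179.6 257.5] [0.429 0.211 0.03 ]
seat 0.49 [252.1 242.7] [ 0.467 -0.002  0.03 ]
spindle_tip 0.82 [177.  252.9] [0.442 0.206 0.09 ]
winder 0.72 [388.6 190.5] [ 0.615 -0.428  0.   ]
winder 0.59 [305.  218.8] [ 0.535 -0.163  0.   ]
can_a 0.74 [261.9 250.6] [ 0.444 -0.03   0.   ]
can_a 0.62 [336.  252.2] [ 0.432 -0.252  0.   ]
dish 0.79 [224.3 176.3] [0.673 0.08  0.   ]
dish 0.79 [233.4 125.3] [0.838 0.05  0.   ]
dish 0.7 [179.8 191.4] [0.63  0.218 0.   ]
pot 0.4 [302.9 218.3] [ 0.537 -0.157  0.   ]
screwdriver 0.76 [361.3 176.5] [ 0.661 -0.345  0.   ]
engine 0.73 [282.3 140.5] [ 0.783 -0.103  0.   ]
block 0.96 [185.1 155.6] [0.743 0.203 0.   ]
propeller 0.7 [387.4 185.4] [ 0.631 -0.425  0.   ]
```

View pics/top.png

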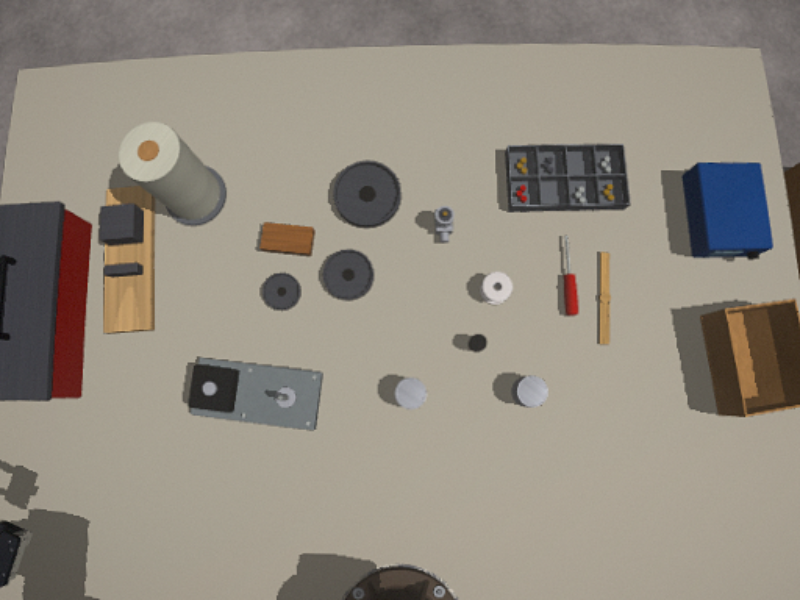

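View pics/scene.png

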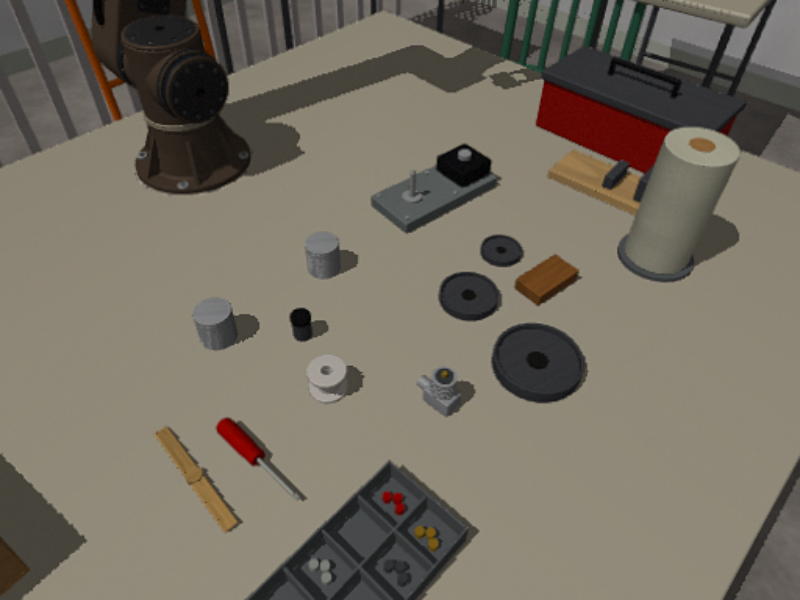

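The top view (800 px) shows the reel at (497,288), the cans at (411,393) and (532,391), and the spindle at (285,397). Three things look like the dish: large (367,194), middle (348,275) and small (281,292). The middle one fits the description, and I'll confirm it in a crop. I'm moving over the reel now.

Emit:
{"api": "apply_moves", "payload": {"commands": [[[39.1,-83.5,0],0,0],[[39.1,-83.5,0],0,0],[[39.1,-83.5,0],0,0],[[39.1,-83.5,0],0,0],[[39.1,-83.5,0],0,0],[[39.1,-83.5,0],0,0],[[39.1,-83.5,0],0,0],[[39.1,-83.5,0],0,0],[[39.1,-83.5,0],0,0],[[39.1,-83.5,0],0,0],[[39.1,-83.5,0],0,0],[[39.1,-83.5,0],0,0],[[39.1,-83.5,0],0,0],[[39.1,-83.5,0],0,0],[[39.1,-83.5,0],0,0],[[39.1,-83.5,0],0,0],[[39.1,-83.5,0],0,0],[[39.1,-83.5,0],0,0],[[39.1,-83.5,0],0,0],[[39.1,-83.5,0],0,0]]}}

```text
clock: 2.87
tool_pos: [0.5917, -0.1251, 0.2149]
orientation: [-180.0, -0.0, -20.6]
force: [1.3, 0.8, 0.7]
opening: 0.0876
gripper_force: 0.0
```

Emit:
{"api": "apply_moves", "payload": {"commands": [[[0,0,0],0,0],[[0,0,0],0,0],[[0,0,0],0,0]]}}

```text
clock: 3.12
tool_pos: [0.5908, -0.1233, 0.2143]
orientation: [180.0, 0.0, -20.7]
force: [0.5, 0.1, -0.1]
opening: 0.0876
gripper_force: 0.0
```

Run:
```python
from h import *
np.set_printoptions(precision=4,suppress=True)
w=ctrl.snapshot('wrist');b=ctrl.snapshot('top')
print('tool',ctrl.get_obs()['tool_pos'],'cam',np.array(w['T'])[:3,3], np.array(w['T'])[:3,2])
for s,n in((w,'w'),(b,'t')):
  for t,z in (('reel',0),):
    for r in ctrl.spot_point(s,t): print(n,t,round(r['score'],2),np.round(r['at'],1),at(s,r['at'],z))
c=b['img'][100:300,150:370]
W=cv2.resize(w['img'],(800,600))
cv2.imwrite('pics/w1.png',cv2.cvtColor(W,cv2.COLOR_RGB2BGR))
cv2.imwrite('pics/t1.png',cv2.cvtColor(cv2.resize(c,(660,600),interpolation=cv2.INTER_CUBIC),cv2.COLOR_RGB2BGR))
```

```text
tool [ 0.5908 -0.1222  0.2148] cam [ 0.6562 -0.1486  0.3842] [ 0.2435 -0.0926  0.9655]
w reel 0.62 [301.3 104.4] [ 0.6392 -0.2044  0.    ]
```

View pics/w1.png

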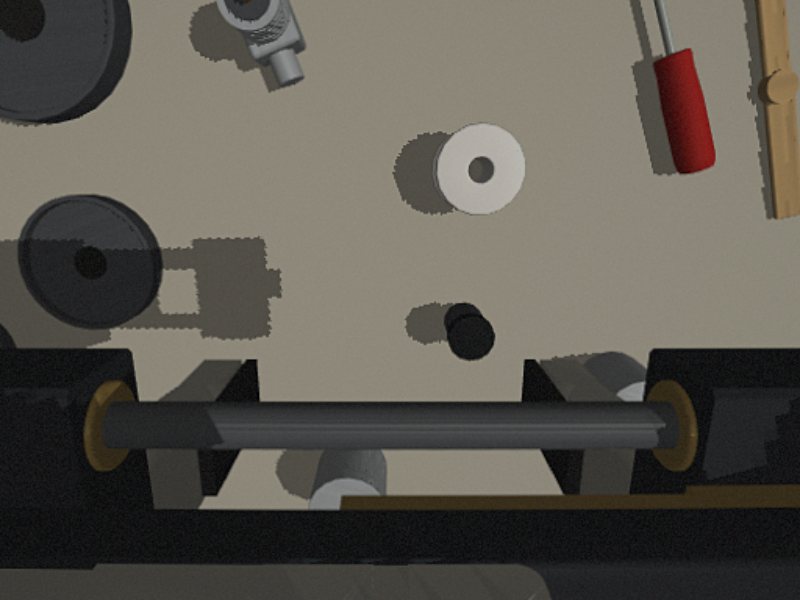

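View pics/t1.png

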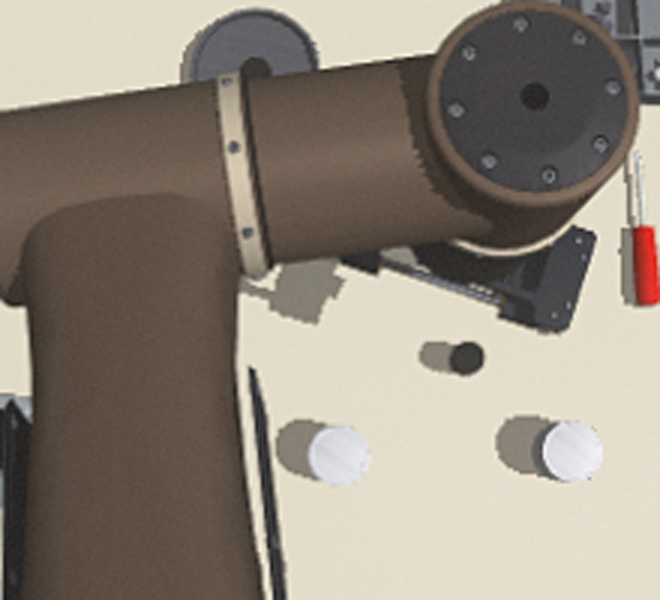

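The wrist view shows the reel's top flange at (481,169) of 800. In the top crop the arm covers the dishes, but both cans are clear. I'll refine using blobs, and make the dish crop from the first top picture.

```bash
cat >> h.py <<'E'
def blob(img,box,f):
    x0,y0,x1,y1=box; m=f(cv2.cvtColor(img,cv2.COLOR_RGB2HSV)[y0:y1,x0:x1].astype(int)).astype(np.uint8)
    c=max(cv2.findContours(m,cv2.RETR_EXTERNAL,cv2.CHAIN_APPROX_NONE)[0],key=cv2.contourArea)
    e=cv2.fitEllipse(cv2.convexHull(c)); return np.array(e[0])+[x0,y0],e[1]
E
python3 - <<'E'
from h import *
np.set_printoptions(precision=4,suppress=True)
w=ctrl.snapshot('wrist');b=ctrl.snapshot('top')
c,ax=blob(w['img'],(270,70,345,145),lambda h:(h[...,2]>150)&(h[...,1]<22)); print('reel w',c,ax,at(w,c,.044))
t=cv2.cvtColor(cv2.imread('pics/both.png')[:,512:],cv2.COLOR_BGR2RGB)
hs=cv2.cvtColor(t,cv2.COLOR_RGB2HSV); print(hs[184,312],hs[200,330],hs[251,263],hs[240,300])
for n,box,z in(('reel',(302,168,334,200),.044),('canA',(245,234,281,268),.06),('canB',(322,234,358,268),.06)):
  c,ax=blob(t,box,lambda h:(h[...,2]>140)&(h[...,1]<22) if n=='reel' else (h[...,1]<22)&(h[...,2]>110)); print(n,c,ax,at(b,c,z), np.array(ax)/b['fx']*(1.15-z))
for n,box in(('large',(208,98,262,150)),('mid',(200,155,244,196)),('small',(164,170,196,202))):
  c,ax=blob(t,box,lambda h:h[...,2]<105); p=at(b,c,.018); print(n,c,ax,p,np.array(ax)/b['fx']*1.13)
for n,p,z in(('tip',(177,252.9),.09),):print(n,at(b,p,z))
crop=cv2.resize(t[95:275,115:345],(766,600),interpolation=cv2.INTER_CUBIC); cv2.imwrite('pics/t2.png',cv2.cvtColor(crop,cv2.COLOR_RGB2BGR))
E
```

```text
reel w [309.3513 107.6393] (55.03159713745117, 58.250240325927734) [ 0.6359 -0.2031  0.044 ]
[  7  11 209] [ 20  33 171] [120  10 171] [ 21  35 173]
reel [317.5944 183.765 ] (18.873855590820312, 21.184288024902344) [ 0.6343 -0.2003  0.044 ] [0.0549 0.0617]
canA [262.4901 251.3709] (20.46661949157715, 20.910423278808594) [ 0.441  -0.0316  0.06  ] [0.0587 0.06  ]
canB [340.4303 250.2129] (19.535764694213867, 20.682598114013672) [ 0.4374 -0.2537  0.06  ] [0.056  0.0593]
large [233.2803 124.2455] (42.60336685180664, 46.79160690307617) [0.835  0.0489 0.018 ] [0.1267 0.1392]
mid [221.4859 175.4447] (31.982145309448242, 34.658782958984375) [0.6726 0.0869 0.018 ] [0.0951 0.1031]
small [179.3866 186.1498] (23.6685848236084, 25.133583068847656) [0.6431 0.2157 0.018 ] [0.0704 0.0747]
tip [0.442  0.2057 0.09  ]
```

View pics/t2.png

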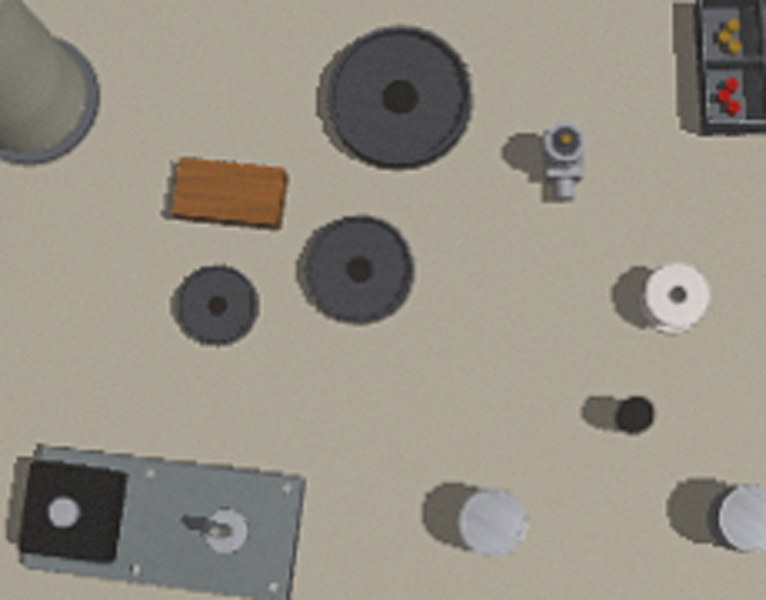

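The crop shows the middle dish at (358,270) of the crop, about 100 mm across. The large one is about 135 mm and the small one about 72 mm, so the middle one is the target, at about (0.672, 0.083).

Run:
```python
from h import *
np.set_printoptions(precision=4,suppress=True)
w=ctrl.snapshot('wrist')
h=cv2.cvtColor(w['img'],cv2.COLOR_RGB2HSV)
c,ax=blob(w['img'],(294,94,322,122),lambda h:h[...,2]<165); print('bore',c,ax,at(w,c,.044), h[108,296:320,2])
print('tool',ctrl.get_obs()['tool_pos'],ctrl.get_obs()['clock'],proj(w,[ctrl.get_obs()['tool_pos']]))
```

```text
bore [309.2517 108.3856] (16.87276268005371, 17.526508331298828) [ 0.6353 -0.2029  0.044 ] [177 176 179 178 197 106  70  81  80  83  80  82  82  85  63  69  68  68
  66  65  60  70 171 184]
tool [ 0.5911 -0.122   0.2151] 3.4667 [[248.9546 238.3367]]
```

Emit:
{"api": "apply_moves", "payload": {"commands": [[[4.4,-8.0,0],0,0],[[4.4,-8.0,0],0,0],[[4.4,-8.0,-3],0,0],[[4.4,-8.0,-7],0,0],[[4.4,-8.0,-11],0,0],[[4.4,-8.0,-15],0,0],[[4.4,-8.0,-17],0,0],[[4.4,-8.0,-18.2],0,0],[[4.4,-8.0,-18.2],0,0],[[4.4,-8.0,-18.2],0,0.5],[[4.4,-8.0,-18.2],0,1],[[4.4,-8.0,-18.2],0,1],[[4.4,-8.0,-18.2],0,1],[[4.4,-8.0,-18.2],0,1],[[4.4,-8.0,-18.2],0,1],[[4.4,-8.0,-18.2],0,1]]}}

```text
clock: 4.8
tool_pos: [0.6353, -0.203, 0.0332]
orientation: [-180.0, -0.0, -20.6]
force: [0.2, 0.9, -0.6]
opening: 0.0464
gripper_force: 0.0
```

Emit:
{"api": "apply_moves", "payload": {"commands": [[[0,0,0],0,1],[[0,0,0],0,1],[[0,0,0],0,1],[[0,0,0],0,1]]}}

```text
clock: 5.13
tool_pos: [0.635, -0.203, 0.0326]
orientation: [180.0, 0.0, -20.6]
force: [0.2, 0.7, -0.1]
opening: 0.0199
gripper_force: 0.0
```

Run:
```python
from h import *
w=ctrl.snapshot('wrist');a=ctrl.snapshot('scene')
im=np.hstack([cv2.resize(w['img'],(400,300)),cv2.resize(a['img'][180:320,120:307],(400,300))])
cv2.imwrite('pics/g1.png',cv2.cvtColor(im,cv2.COLOR_RGB2BGR))
o=ctrl.get_obs();print(o['opening'],o['gripper_force'],o['clock'],o['tool_pos'])
```

```text
0.011665673477293597 0.0 5.2333 [ 0.63503066 -0.2029485   0.03257364]
```

View pics/g1.png

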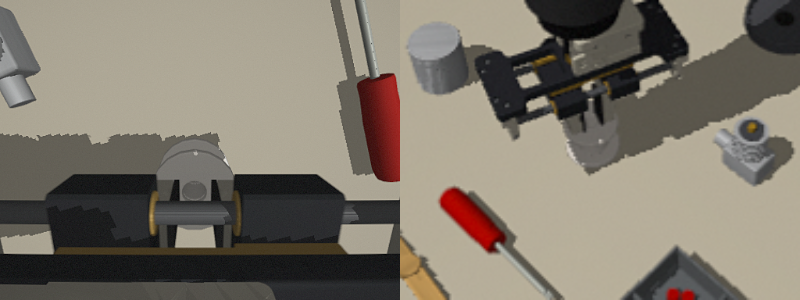

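The fingers closed past 58 mm, so the reel slipped out forwards or tipped. I'll open, back off and look.

Emit:
{"api": "apply_moves", "payload": {"commands": [[[0,0,0],0,0],[[0,0,0],0,0],[[0,0,0],0,0],[[0,0,0],0,0],[[0,0,0],0,0],[[0,0,0],0,0],[[0,0,0],0,0],[[0,0,0],0,0],[[0,0,4],0,0],[[0,0,8],0,0],[[0,0,12],0,0],[[-2,2,15],0,0],[[-4,5,18.2],0,0],[[-4.4,8,18.2],0,0],[[-4.4,8,18.2],0,0],[[-4.4,8,18.2],0,0],[[-4.4,8,18.2],0,0]]}}

```text
clock: 6.65
tool_pos: [0.591, -0.1227, 0.2147]
orientation: [-180.0, -0.0, -20.6]
force: [1.1, 0.5, 0.1]
opening: 0.0876
gripper_force: 0.0
```

Run:
```python
from h import *
w=ctrl.snapshot('wrist');a=ctrl.snapshot('scene')
im=np.hstack([cv2.resize(w['img'],(400,300)),cv2.resize(a['img'][180:320,120:307],(400,300))])
cv2.imwrite('pics/g2.png',cv2.cvtColor(im,cv2.COLOR_RGB2BGR))
o=ctrl.get_obs();print(o['opening'],o['gripper_force'],o['clock'],o['tool_pos'])
```

```text
0.08715590105762631 0.0 6.75 [ 0.59092846 -0.12347705  0.21390062]
```

View pics/g2.png

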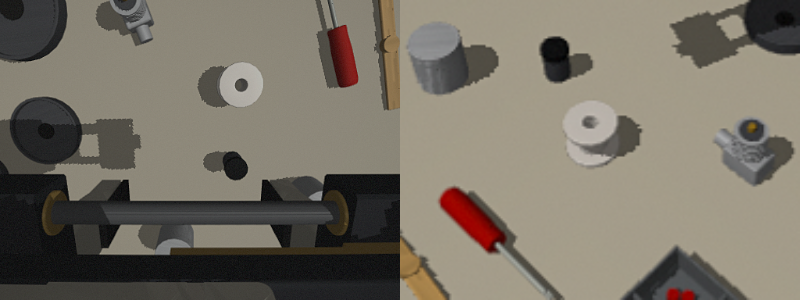

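The reel still stands at the same spot, so the fingers must have closed above it. I'll check the finger geometry and the heights.

Run:
```python
from h import *
np.set_printoptions(precision=4,suppress=True)
w=ctrl.snapshot('wrist');b=ctrl.snapshot('top');a=ctrl.snapshot('scene')
o=ctrl.get_obs();p=o['tool_pos'];R=cv2.Rodrigues(np.array([0,0,np.radians(-20.6)]))[0]
c=R@[0,1,0];x=R@[1,0,0]
for dz in(.0,-.017,.03):
  print('tip z',dz,proj(w,[p+s*.044*c+e*.0095*x+[0,0,dz] for s in(1,-1) for e in(1,-1)]).round(0).tolist())
c_,ax=blob(w['img'],(270,70,345,145),lambda h:(h[...,2]>150)&(h[...,1]<22));print(c_,ax,w['fx'],'dist by size',w['fx']*.058/np.array(ax))
cb,_=blob(w['img'],(294,94,322,122),lambda h:h[...,2]<165)
# triangulate bore: wrist, top(orig), scene(network)
q=[ray(w,cb),ray(b,(318.0,183.6))]
r=ctrl.spot_point(a,'reel')[0]; print(r, at(a,r['at'],0))
A=sum(np.eye(3)-np.outer(d,d)/(d@d) for _,d in q); B=sum((np.eye(3)-np.outer(d,d)/(d@d))@u for u,d in q)
print('tri',np.linalg.solve(A,B),cb); print(proj(a,[[.635,-.203,.044],[.635,-.203,.0]]), ctrl.nose_length)
cv2.imwrite('pics/g3.png',cv2.cvtColor(np.hstack([cv2.resize(w['img'][200:330,140:300],(480,390)),]),cv2.COLOR_RGB2BGR))
```

```text
tip z 0.0 [[169.0, 222.0], [171.0, 254.0], [329.0, 222.0], [327.0, 254.0]]
tip z -0.017 [[176.0, 213.0], [178.0, 242.0], [323.0, 212.0], [321.0, 242.0]]
tip z 0.03 [[154.0, 244.0], [157.0, 281.0], [344.0, 244.0], [341.0, 281.0]]
[307.6633 107.7216] (55.35226058959961, 58.372154235839844) 328.23587558302086 dist by size [0.3439 0.3261]
{'at': [209.0, 247.0], 'score': 0.83} [ 0.6311 -0.2014  0.    ]
tri [ 0.6352 -0.2026  0.0413] [307.6545 108.3123]
[[208.4083 236.8348]
 [209.6524 248.369 ]] 0.017
```

View pics/g3.png

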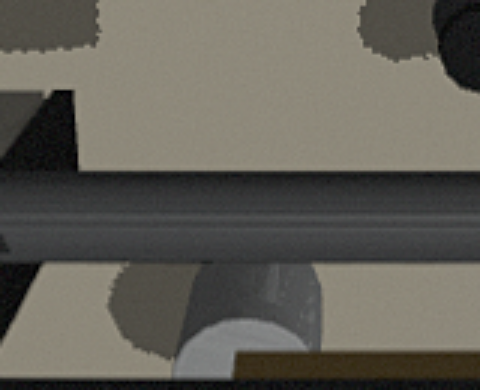

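The network, triangulation and size checks all agree on the reel. The fingertips, however, appear at row 230 where row 213 is expected, about 25–28 mm shorter than nose_length says, so they passed over the flange. I'll go down in steps, watching the force.

Emit:
{"api": "apply_moves", "payload": {"commands": [[[4.4,-8.0,0],0,0],[[4.4,-8.0,0],0,0],[[4.4,-8.0,-4],0,0],[[4.4,-8.0,-8],0,0],[[4.4,-8.0,-12],0,0],[[4.4,-8.0,-16],0,0],[[4.4,-8.0,-18],0,0],[[4.4,-8.0,-19],0,0],[[4.4,-8.0,-19.2],0,0],[[4.4,-8.0,-19.4],0,0],[[4.4,-8.0,-19.4],0,0]]}}

```text
clock: 7.87
tool_pos: [0.6363, -0.2032, 0.0221]
orientation: [-180.0, -0.1, -20.6]
force: [-0.7, 0.1, 1.0]
opening: 0.0876
gripper_force: 0.0
```

Run:
```python
from h import *
w=ctrl.snapshot('wrist');a=ctrl.snapshot('scene')
im=np.hstack([cv2.resize(w['img'][140:340,100:400],(390,300)),cv2.resize(a['img'][190:270,150:257],(400,300))])
cv2.imwrite('pics/g4.png',cv2.cvtColor(im,cv2.COLOR_RGB2BGR))
o=ctrl.get_obs();print(o['opening'],o['force'],o['clock'],o['tool_pos'])
```

```text
0.08751730554016919 [0.187827   1.10381574 0.71592647] 7.9667 [ 0.6364027  -0.20308016  0.02265666]
```

View pics/g4.png

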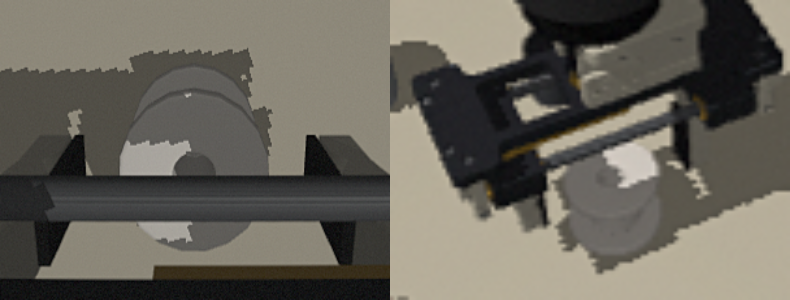

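The fingers straddle the reel, with the tips near the level of the upper flange. I'll go lower and close.

Emit:
{"api": "apply_moves", "payload": {"commands": [[[0,0,-0.4],0,0],[[0,0,-0.8],0,0],[[0,0,-1.1],0,0],[[0,0,-1.4],0,0],[[0,0,-1.4],0,0]]}}

```text
clock: 8.38
tool_pos: [0.6345, -0.2028, 0.0059]
orientation: [180.0, 0.1, -20.6]
force: [0.2, 0.1, -0.1]
opening: 0.0876
gripper_force: 0.0
```

Emit:
{"api": "apply_moves", "payload": {"commands": [[[0,0,0],0,1],[[0,0,0],0,1],[[0,0,0],0,1],[[0,0,0],0,1],[[0,0,0],0,1],[[0,0,0],0,1]]}}

```text
clock: 8.88
tool_pos: [0.6351, -0.2029, 0.0068]
orientation: [-180.0, -0.0, -20.6]
force: [-0.3, -0.1, -0.4]
opening: 0.0562
gripper_force: 30.0
```

Emit:
{"api": "apply_moves", "payload": {"commands": [[[0,0,3],0,1],[[0,0,7],0,1],[[0,0,11],0,1],[[0,0,15],0,1],[[0,0,19],0,1],[[-1,2,22],0,1],[[-2,4,25.3],0,1],[[-23.7,49,25.3],0,1],[[-23.7,49,25.3],0,1],[[-23.7,49,25.3],0,1],[[-23.7,49,25.3],0,1],[[-23.7,49,25.3],0,1],[[-23.7,49,25.3],0,1],[[-23.7,49,25.3],0,1],[[-23.7,49,25.3],0,1],[[-23.7,49,25.3],0,1],[[-23.7,49,25.3],0,1],[[-23.7,49,25.3],0,1],[[-23.7,49,25.3],0,1],[[-23.7,49,25.3],0,1]]}}

```text
clock: 10.55
tool_pos: [0.3956, 0.2921, 0.2597]
orientation: [-179.9, 0.0, -20.3]
force: [1.6, -0.4, -0.3]
opening: 0.056
gripper_force: 30.0
```

Emit:
{"api": "apply_moves", "payload": {"commands": [[[0,0,0],0,1],[[0,0,0],0,1]]}}

```text
clock: 10.72
tool_pos: [0.3977, 0.2871, 0.2596]
orientation: [180.0, 0.0, -20.5]
force: [-0.1, -0.3, 0.2]
opening: 0.0564
gripper_force: 30.0
```

Run:
```python
from h import *
np.set_printoptions(precision=4,suppress=True)
w=ctrl.snapshot('wrist');b=ctrl.snapshot('top')
o=ctrl.get_obs();print(o['opening'],o['force'],o['clock'],o['tool_pos'],o['orientation'],o['joint_pos'])
for s,n in((w,'w'),(b,'t')):
  for t,z in(('spindle_tip',.09),('seat',.03)):
    for r in ctrl.spot_point(s,t)[:2]: print(n,t,r,at(s,r['at'],z))
print('expect',proj(w,[[.442,.205,.09],[.442,.205,.03]]))
cv2.imwrite('pics/s1.png',cv2.cvtColor(cv2.resize(w['img'],(800,600)),cv2.COLOR_RGB2BGR))
```

```text
0.055985454296917696 [ 0.4374  0.3927 -0.4609] 10.8167 [0.3984 0.2861 0.2597] [179.9896   0.0023 -20.6782] [ 58.7102   1.2431 -17.722   -0.0004 -71.0455  10.6118]
w spindle_tip {'at': [317.6, 112.6], 'score': 0.58} [0.4351 0.1996 0.09  ]
w seat {'at': [304.1, 110.8], 'score': 0.9} [0.4377 0.2029 0.03  ]
t spindle_tip {'at': [178.1, 253.8], 'score': 0.86} [0.4395 0.2026 0.09  ]
t seat {'at': [180.9, 254.4], 'score': 0.95} [0.4378 0.2075 0.03  ]
expect [[310.4089 107.8835]
 [301.2998 107.9042]]
```

View pics/s1.png

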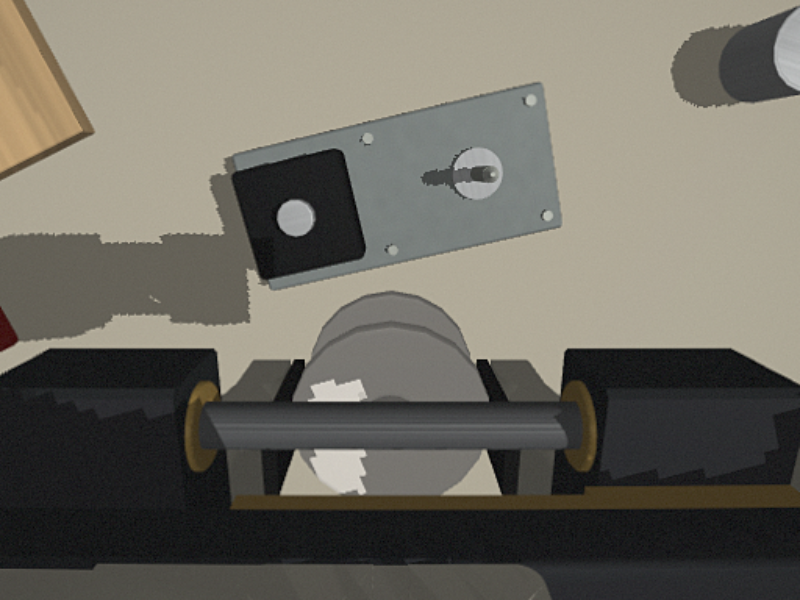

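The wrist view (800 px) shows the held reel upright with its top rim at (390,322). The spindle tip is at (491,174) and the boss centre at (478,173). That uses up my picture views, so I'm refining numerically from here.

Run:
```python
from h import *
np.set_printoptions(precision=4,suppress=True)
w=ctrl.snapshot('wrist'); I=w['img']; h=cv2.cvtColor(I,cv2.COLOR_RGB2HSV).astype(int); g=h[...,2]
P=ctrl.get_obs()['tool_pos'];print(P)
print(g[100:124,292:324])
print('tip',at(w,(314.2,111.4),.09),'seat',at(w,(305.9,110.7),.03))
th=np.linspace(0,2*np.pi,72)
for zz in(.0375,-.0):
  q=proj(w,[P+[.029*np.cos(t),.029*np.sin(t),zz] for t in th]); print('flange',zz,q.min(0),q.max(0),proj(w,[P+[0,0,zz]]))
print('col 249:',g[180:215,249]); print('row 235',g[235,185:205],g[235,300:318])
```

```text
[0.3985 0.2863 0.2597]
[[ 57  90 192 187 175 169 174 175 173 172 171 176 175 175 175 172 169 174
  173 179 181 180 180 183 186 121 126 134 132 134 132 134]
 [ 53 195 183 180 173 169 173 171 175 169 169 173 175 175 174 172 173 172
  178 180 181 180 179 180 183 168 125 131 130 130 131 132]
 [153 182 173 175 176 168 170 173 171 172 169 171 173 174 175 171 173 169
  177 178 178 180 177 177 180 187 152 129 134 134 133 131]
 [178 178 175 177 176 169 172 171 177 174 168 173 173 175 174 173 171 172
  173 179 180 180 178 178 182 185 187 121 127 131 132 132]
 [172 172 174 175 179 169 170 172 175 172 168 171 175 175 173 174 174 171
  174 178 177 181 178 178 178 182 185 150 124 129 133 135]
 [167 170 172 172 175 172 169 171 175 176 170 171 177 177 179 175 175 173
  176 178 182 182 177 178 176 182 186 183 121 130 131 131]
 [169 170 177 179 177 175 172 174 176 176 176 181 186 190 190 189 185 184
  184 186 188 189 188 181 179 182 181 182 150 127 125 132]
 [174 169 179 181 185 184 175 182 180 184 187 114  66  87  87  88  86  82
   82 110 110 133 140 175 181 182 184 178 148 125 131 133]
 [179 175 189
[... 1937 characters left out ...]
171 175 180 167 118 128 129 131 130 133 130]
 [ 43 186 183 174 166 171 171 175 171 168 169 173 172 168 169 173 173 174
  171 172 168 174 178 183 139 127 127 131 131 129 129 130]]
tip [0.438  0.2015 0.09  ] seat [0.4377 0.2    0.03  ]
flange 0.0375 [183.0929 208.8006] [313.3166 326.7782] [[248.2033 270.9863]]
flange -0.0 [196.3321 187.9164] [300.716  285.2483] [[248.5292 238.6608]]
col 249: [175 177 178 176 179 177 124  90 102 124 128 121 123 120 122 118 119 122
 121 121 121 120 118 120 118 102  85  96 100 111 126 127 125 120 120]
row 235 [ 47  23  26  15  23  18  25  27  22  15  74  97 111 124 118 116 120 121
 116 118] [119 121 114  99 102  26  19  16  19  10  21  20  14  23  42  77  79  82]
```

Emit:
{"api": "apply_moves", "payload": {"commands": [[[3.87,-8.45,0],0,1],[[3.87,-8.45,0],0,1],[[3.87,-8.45,0],0,1],[[3.87,-8.45,-4],0,1],[[3.87,-8.45,-8],0,1],[[3.87,-8.45,-12],0,1],[[3.87,-8.45,-15],0,1],[[3.87,-8.45,-15.5],0,1],[[3.87,-8.45,-15.5],0,1]]}}

```text
clock: 11.82
tool_pos: [0.4361, 0.2013, 0.1034]
orientation: [179.8, 0.1, -20.7]
force: [-0.1, 0.3, 0.6]
opening: 0.0563
gripper_force: 30.0
```

Emit:
{"api": "apply_moves", "payload": {"commands": [[[0,0,-0.7],0,1],[[0,0,-1.3],0,1],[[0,0,-1.9],0,1],[[0,0,-2.3],0,1],[[0,0,-2.3],0,1]]}}

```text
clock: 12.23
tool_pos: [0.4366, 0.2025, 0.0814]
orientation: [180.0, 0.0, -20.6]
force: [-0.3, -0.3, -0.1]
opening: 0.0561
gripper_force: 30.0
```

Emit:
{"api": "apply_moves", "payload": {"commands": [[[0,0,-0.8],0,1],[[0,0,-1.6],0,1],[[0,0,-2.4],0,1],[[0,0,-3.1],0,1],[[0,0,-3.7],0,1],[[0,0,-4.1],0,1],[[0,0,-4.1],0,1]]}}

```text
clock: 12.82
tool_pos: [0.4363, 0.2021, 0.0395]
orientation: [179.9, 0.0, -20.6]
force: [-0.8, -0.0, -0.4]
opening: 0.0558
gripper_force: 30.0
```

Emit:
{"api": "apply_moves", "payload": {"commands": [[[0,0,-0.1],0,1],[[0,0,-0.2],0,1],[[0,0,-0.3],0,1],[[0,0,-0.4],0,1],[[0,0,-0.4],0,1]]}}

```text
clock: 13.23
tool_pos: [0.4369, 0.2027, 0.0368]
orientation: [-180.0, -0.0, -20.6]
force: [-0.2, 0.2, 0.0]
opening: 0.0559
gripper_force: 30.0
```

Emit:
{"api": "apply_moves", "payload": {"commands": [[[0,0,0],0,0],[[0,0,0],0,0],[[0,0,0],0,0],[[0,0,0],0,0],[[0,0,0],0,0],[[0,0,0],0,0],[[0,0,3],0,0],[[0,0,7],0,0],[[0,0,11],0,0],[[0,0,15],0,0],[[0,0,18],0,0],[[0,-4,20],0,0],[[0,-8,20],0,0],[[0,-12,20],0,0],[[0,-15,20],0,0],[[0,-15,20],0,0],[[0,-15,20],0,0]]}}

```text
clock: 14.65
tool_pos: [0.4366, 0.0512, 0.2369]
orientation: [-180.0, -0.0, -20.8]
force: [0.5, -0.8, 0.0]
opening: 0.0874
gripper_force: 0.0
```

Run:
```python
from h import *
np.set_printoptions(precision=4,suppress=True)
w=ctrl.snapshot('wrist');a=ctrl.snapshot('scene');b=ctrl.snapshot('top')
o=ctrl.get_obs();P=o['tool_pos'];print(P,o['force'],o['clock'])
for s,n in((a,'scene'),(b,'top')):
  for r in ctrl.spot_point(s,'reel')[:2]: print(n,r,at(s,r['at'],.03))
print('pred',proj(a,[[.4376,.2017,.03],[.4376,.2017,.074],[.4376,.2017,.09]]))
# white reel blob in scene
pr=proj(a,[[.4376,.2017,.074]])[0].astype(int)
x,y=pr; c,ax=blob(a['img'],(x-25,y-25,x+25,y+30),lambda h:(h[...,2]>165)&(h[...,1]<20)); print('white',c,ax)
for r in ctrl.spot_point(w,'can_a')[:2]: print('can w',r,at(w,r['at'],0))
q=proj(w,[[.441,-.0316,.06],[.441,-.0316,0],[.47,-.0316,.06],[.441,-.0606,.06]]);print(q)
x,y=q[0].astype(int); bx=(max(x-50,0),max(y-50,0),min(x+50,511),min(y+50,383))
c,ax=blob(w['img'],bx,lambda h:(h[...,1]<22)&(h[...,2]>135)); print('can top w',c,ax,at(w,c,.06))
```

```text
[0.4369 0.0531 0.2366] [-0.0243 -0.0644  0.642 ] 14.8
scene {'at': [261.8, 126.6], 'score': 0.69} [0.4388 0.1938 0.03  ]
pred [[263.251  125.2641]
 [263.7249 113.1765]
 [263.9039 108.6154]]
white [258.4404 111.1016] (4.751765727996826, 6.648138046264648)
can w {'at': [492.7, 75.4], 'score': 0.95} [ 0.436  -0.2561  0.    ]
can w {'at': [314.7, 138.9], 'score': 0.92} [ 0.4396 -0.0356  0.    ]
[[321.5188 144.1288]
 [311.231  138.9518]
 [312.9802 117.6359]
 [347.9944 134.2434]]
can top w [323.0403 144.4685] (51.621097564697266, 54.09568405151367) [ 0.4401 -0.033   0.06  ]
```

Emit:
{"api": "apply_moves", "payload": {"commands": [[[0.3,-8.55,0],0,0],[[0.3,-8.55,0],0,0],[[0.3,-8.55,-3],0,0],[[0.3,-8.55,-7],0,0],[[0.3,-8.55,-11],0,0],[[0.3,-8.55,-15],0,0],[[0.3,-8.55,-19],0,0],[[0.3,-8.55,-22],0,0],[[0.3,-8.55,-22.9],0,0],[[0.3,-8.55,-22.9],0,0],[[0.3,-8.55,-22.9],0,1],[[0.3,-8.55,-22.9],0,1],[[0.3,-8.55,-22.9],0,1],[[0.3,-8.55,-22.9],0,1],[[0.3,-8.55,-22.9],0,1],[[0.3,-8.55,-22.9],0,1],[[0.3,-8.55,-22.9],0,1]]}}

```text
clock: 16.37
tool_pos: [0.4405, -0.0326, 0.0086]
orientation: [-179.9, -0.1, -20.6]
force: [-2.2, 2.6, 8.1]
opening: 0.0581
gripper_force: 30.0
```

Run:
```python
from h import *
np.set_printoptions(precision=3,suppress=True)
o=ctrl.get_obs();print({k:o[k] for k in('clock','tool_pos','force','moment','opening','gripper_force','tau')})
b=ctrl.snapshot('top');a=ctrl.snapshot('scene')
for r in ctrl.spot_point(b,'reel')[:2]: print(r,at(b,r['at'],.03))
pr=proj(b,[[.4376,.2017,.074]])[0]; print('pred top',pr); x,y=pr.astype(int)
print(cv2.cvtColor(b['img'],cv2.COLOR_RGB2HSV)[y,x-16:x+17,2],cv2.cvtColor(b['img'],cv2.COLOR_RGB2HSV)[y-16:y+17,x,2])
c,ax=blob(b['img'],(x-18,y-18,x+18,y+18),lambda h:(h[...,2]>165)&(h[...,1]<25)); print('white',c,ax,at(b,c,.074))
pr=proj(a,[[.4376,.2017,.074]])[0]; x,y=pr.astype(int)
print('scene pred',pr); print(cv2.cvtColor(a['img'],cv2.COLOR_RGB2HSV)[y-14:y+28,x-3,2])
q=proj(a,[[.4376+.029*np.cos(t),.2017+.029*np.sin(t),z] for z in(.074,.03) for t in np.linspace(0,6.28,60)]);print(q[:60].min(0),q[:60].max(0),q[60:].min(0),q[60:].max(0))
```

```text
{'clock': 16.3667, 'tool_pos': array([ 0.44 , -0.033,  0.009]), 'force': array([-2.218,  2.617,  8.073]), 'moment': array([ 0.842,  0.75 , -0.034]), 'opening': 0.058072471465565864, 'gripper_force': 30.00207854434848, 'tau': array([ -0.895, -33.684,  16.154,   4.062,   0.437,   0.043])}
{'at': [184.1, 257.2], 'score': 0.8} [0.429 0.198 0.03 ]
pred top [179.648 254.47 ]
[ 79  80  77  79  79  78  99 127 135 134 131 135 134 114  88  96  88  81
  67 108 131 132 136 142  85  75  66  79  90  47  37  35  67] [ 84  84  83  79  83  76 115 132 133 133 135 135 136 120  85  80  88  89
  82 108 136 141  39  44  51  54  59  59  64  64  67  68  66]Traceback (most recent call last):
  File "<stdin>", line 8, in <module>
  File "h.py", line 16, in blob
    e=cv2.fitEllipse(cv2.convexHull(c)); return np.array(e[0])+[x0,y0],e[1]
cv2.error: OpenCV(4.12.0) /io/opencv/modules/imgproc/src/shapedescr.cpp:361: error: (-201:Incorrect size of input array) There should be at least 5 points to fit the ellipse in function 'fitEllipseNoDirect'
```

There is an 8 N upward force, so the gripper's palm is resting on the can's lid. I'll open, raise 6 mm, grip again and lift.

Emit:
{"api": "apply_moves", "payload": {"commands": [[[0,0,0],0,0],[[0,0,0],0,0],[[0,0,0.3],0,0],[[0,0,0.7],0,0],[[0,0,0.7],0,0],[[0,0,0.7],0,0],[[0,0,0.7],0,0],[[0,0,0.7],0,1],[[0,0,0.7],0,1],[[0,0,0.7],0,1],[[0,0,0.7],0,1],[[0,0,0.7],0,1],[[0,0,0.7],0,1],[[0,0,0.7],0,1]]}}

```text
clock: 17.68
tool_pos: [0.4398, -0.0329, 0.0146]
orientation: [-180.0, -0.0, -20.6]
force: [0.5, 0.4, -1.2]
opening: 0.0584
gripper_force: 30.0
```

Emit:
{"api": "apply_moves", "payload": {"commands": [[[0,0,0.7],0,1],[[0,0,2.0],0,1],[[0,0,3.5],0,1],[[0,0,5],0,1],[[0,0,5],0,1],[[0,0,5],0,1],[[0,0,5],0,1],[[0,0,5],0,1]]}}

```text
clock: 18.35
tool_pos: [0.4389, -0.0332, 0.0638]
orientation: [179.9, 0.1, -20.6]
force: [-0.6, -0.3, -3.8]
opening: 0.0587
gripper_force: 30.0
```

Run:
```python
from h import *
np.set_printoptions(precision=3,suppress=True)
b=ctrl.snapshot('top');a=ctrl.snapshot('scene')
o=ctrl.get_obs();print({k:o[k] for k in('clock','tool_pos','force','moment','opening','gripper_force','tau')})
for r in ctrl.spot_point(a,'can_a')[:3]: print(r,at(a,r['at'],0),at(a,r['at'],.05))
r=ctrl.spot_point(a,'reel')[:2];print(r,[at(a,q['at'],.03) for q in r])
c0=np.array([.4376,.2017]); q=lambda z:proj(a,[[c0[0]+.029*np.cos(t),c0[1]+.029*np.sin(t),z] for t in np.linspace(0,6.28,60)])
print('pred top flange',q(.074).min(0),q(.074).max(0),'bottom',q(.03).min(0),q(.03).max(0))
h=cv2.cvtColor(a['img'],cv2.COLOR_RGB2HSV)
print(h[95:145,263,2],h[95:145,263,1]);print(h[113,240:290,2])
```

```text
{'clock': 18.45, 'tool_pos': array([ 0.439, -0.033,  0.064]), 'force': array([ 0.042, -0.286, -3.421]), 'moment': array([-0.03 , -0.022, -0.057]), 'opening': 0.058412720843714544, 'gripper_force': 29.999190755188465, 'tau': array([ -0.007, -34.172,  22.286,   5.447,   0.077,  -0.   ])}
{'at': [138.7, 214.3], 'score': 0.94} [ 0.431 -0.254  0.   ] [ 0.473 -0.273  0.05 ]
{'at': [203.4, 159.5], 'score': 0.84} [ 0.396 -0.006  0.   ] [ 0.44  -0.041  0.05 ]
[{'at': [262.5, 125.9], 'score': 0.87}] [array([0.438, 0.198, 0.03 ])]
pred top flange [253.877 107.445] [273.585 119.097] bottom [253.662 119.488] [272.851 131.226]
[154 154 155 154 153 153 153 154 154 154 156 155 160 170 146 141 127  97
  99 118 181 122  90  94  94  88  91  91  92  93 102 116 128  92  99  77
  50  50  52  51  51  52  51  49  50  51  55  50  47  48] [41 41 41 43 40 42 40 41 41 36 42 39 33 15 14 13 14 16 13 15 20 19 20 19
 19 23 14 17 22 25 20 22 20 19 18 17 10  5 10 10  5 15  5 10 26 10 19 20
  5 16]
[ 14  10  63 141 157 156 154 155 154 156 154 155 155 153 167 179 180 179
 178 178 182 123 100  99  81  68  94  94  90  94  94  95  93  91  98  99
 100 100 100 103 102  70  50  53  47  36  17   1   5   6]
```

The can weighs about 3.5 N, which is under 4.3 N, so can A looks like the lighter one. I'll set it down and lift the other.

Emit:
{"api": "apply_moves", "payload": {"commands": [[[0,0,-2],0,1],[[0,0,-4],0,1],[[0,0,-4.7],0,1],[[0,0,-5],0,1],[[0,0,-5],0,1],[[0,0,-5],0,0],[[0,0,-5],0,0],[[0,0,-5],0,0],[[0,0,-5],0,0],[[0,0,-5],0,0],[[0,0,-5],0,0],[[0,0,-2],0,0],[[0,0,2],0,0],[[0,0,6],0,0],[[0,0,10],0,0],[[0,0,10],0,0]]}}

```text
clock: 19.88
tool_pos: [0.4441, -0.0323, 0.1724]
orientation: [-179.6, -0.6, -20.5]
force: [2.1, 0.1, -0.5]
opening: 0.0877
gripper_force: 0.0
```

Emit:
{"api": "apply_moves", "payload": {"commands": [[[-0.3,-22.2,0],0,0],[[-0.3,-22.2,0],0,0],[[-0.3,-22.2,0],0,0],[[-0.3,-22.2,0],0,0],[[-0.3,-22.2,0],0,0],[[-0.3,-22.2,0],0,0],[[-0.3,-22.2,0],0,0],[[-0.3,-22.2,-3],0,0],[[-0.3,-22.2,-7],0,0],[[-0.3,-22.2,-11],0,0],[[-0.3,-22.2,-14],0,0],[[-0.3,-22.2,-14.8],0,0],[[-0.3,-22.2,-14.8],0,0],[[-0.3,-22.2,-14.8],0,0]]}}

```text
clock: 21.05
tool_pos: [0.4375, -0.2549, 0.0175]
orientation: [180.0, -0.0, -20.6]
force: [1.0, -0.5, 0.8]
opening: 0.0874
gripper_force: 0.0
```

Emit:
{"api": "apply_moves", "payload": {"commands": [[[0,0,0],0,1],[[0,0,0],0,1],[[0,0,0],0,1],[[0,0,0],0,1],[[0,0,0],0,1],[[0,0,0],0,1],[[0,0,0],0,1]]}}

```text
clock: 21.63
tool_pos: [0.4373, -0.2549, 0.0174]
orientation: [-180.0, -0.1, -20.6]
force: [-0.5, 3.5, 7.5]
opening: 0.0581
gripper_force: 30.0
```

Run:
```python
from h import *
np.set_printoptions(precision=3,suppress=True)
o=ctrl.get_obs();print({k:o[k] for k in('clock','tool_pos','force','moment','opening','gripper_force','tau')})
a=ctrl.snapshot('scene');b=ctrl.snapshot('top')
for s,n in((a,'s'),(b,'t')):
  for t in('can_a','pot'):
    for r in ctrl.spot_point(s,t)[:3]: print(n,t,r,at(s,r['at'],0))
```

```text
{'clock': 21.6333, 'tool_pos': array([ 0.437, -0.255,  0.017]), 'force': array([-0.516,  3.463,  7.454]), 'moment': array([1.31 , 0.27 , 0.015]), 'opening': 0.05812920719102657, 'gripper_force': 30.001160223037004, 'tau': array([ -1.221, -41.161,  18.184,   4.656,   0.525,   0.008])}
s can_a {'at': [138.4, 213.8], 'score': 0.97} [ 0.429 -0.254  0.   ]
s can_a {'at': [207.5, 172.1], 'score': 0.9} [ 0.442 -0.033  0.   ]
s can_a {'at': [219.1, 168.4], 'score': 0.62} [ 0.455 -0.001 -0.   ]
s pot {'at': [191.5, 213.3], 'score': 0.66} [ 0.524 -0.162  0.   ]
```

Emit:
{"api": "apply_moves", "payload": {"commands": [[[0,0,0],0,0],[[0,0,0],0,0],[[0,0,0],0,0],[[0,0,0],0,0],[[0,0,0],0,0]]}}

```text
clock: 22.35
tool_pos: [0.4366, -0.255, 0.0165]
orientation: [180.0, 0.0, -20.6]
force: [-1.0, -0.3, -0.5]
opening: 0.0849
gripper_force: 0.0
```

The force went away on opening, so it came from the grip being off centre. I'll grip again and lift.

Emit:
{"api": "apply_moves", "payload": {"commands": [[[0,0,0],0,1],[[0,0,0],0,1],[[0,0,0],0,1],[[0,0,0],0,1],[[0,0,0],0,1],[[0,0,0],0,1],[[0,0,0],0,1]]}}

```text
clock: 22.93
tool_pos: [0.4368, -0.2548, 0.0166]
orientation: [-180.0, -0.0, -20.6]
force: [0.9, 2.5, 0.7]
opening: 0.0583
gripper_force: 30.0
```

Emit:
{"api": "apply_moves", "payload": {"commands": [[[0,0,0.7],0,1],[[0,0,2.0],0,1],[[0,0,3.5],0,1],[[0,0,5],0,1],[[0,0,5],0,1],[[0,0,5],0,1],[[0,0,5],0,1]]}}

```text
clock: 23.52
tool_pos: [0.4357, -0.2546, 0.0657]
orientation: [-180.0, 0.1, -20.6]
force: [0.7, 0.4, -6.9]
opening: 0.0585
gripper_force: 30.0
```

Emit:
{"api": "apply_moves", "payload": {"commands": [[[0,0,0],0,1],[[0,0,0],0,1]]}}

```text
clock: 23.68
tool_pos: [0.4359, -0.2548, 0.0656]
orientation: [180.0, 0.1, -20.6]
force: [-0.0, 0.5, -6.6]
opening: 0.0583
gripper_force: 30.0
```

It weighs 6.7 N against 3.5 N, so this one is the heavier. Carrying it over the middle dish.

Emit:
{"api": "apply_moves", "payload": {"commands": [[[0,0,3],0,1],[[0,0,6],0,1],[[0,0,8.5],0,1],[[1,1.5,8.5],0,1],[[2.5,3.6,8.5],0,1],[[4.4,6.3,8.5],0,1],[[6.4,9.2,8.5],0,1],[[8.4,12,8.5],0,1],[[10.4,14.9,8.5],0,1],[[12.4,17.8,8.5],0,1],[[14.4,20.6,8.5],0,1],[[16.4,23.5,8.5],0,1],[[18.4,26.4,8.5],0,1],[[20.2,28.9,8.5],0,1],[[21.8,31.2,8.5],0,1],[[22.9,32.8,8.5],0,1],[[23.6,33.8,8.5],0,1],[[23.6,33.8,8.5],0,1],[[23.6,33.8,8.5],0,1],[[23.6,33.8,8.5],0,1]]}}

```text
clock: 25.35
tool_pos: [0.6719, 0.0824, 0.1508]
orientation: [179.9, 0.1, -20.6]
force: [-0.9, -0.5, -6.3]
opening: 0.0583
gripper_force: 30.0
```

Run:
```python
from h import *
np.set_printoptions(precision=4,suppress=True)
a=ctrl.snapshot('scene')
o=ctrl.get_obs();P=o['tool_pos'];print({k:o[k] for k in('clock','tool_pos','force','opening','gripper_force','orientation')})
for t,z in(('can_a',0),('can_a',.135),('dish',0),('reel',.03),('pot',0),('engine',0)):
  for r in ctrl.spot_point(a,t)[:3]: print(t,z,round(r['score'],2),np.round(r['at'],1),at(a,r['at'],z))
```

```text
{'clock': 25.4, 'tool_pos': array([0.672 , 0.0822, 0.1512]), 'force': array([-0.3391,  0.9672, -7.2331]), 'opening': 0.05830610578813927, 'gripper_force': 29.99798269942403, 'orientation': array([179.9511,   0.0589, -20.6552])}
can_a 0 0.84 [206.7 173.9] [ 0.4461 -0.0396  0.    ]
can_a 0 0.55 [305.6 154.8] [0.5944 0.2125 0.    ]
can_a 0.135 0.84 [206.7 173.9] [ 0.5562 -0.1277  0.135 ]
can_a 0.135 0.55 [305.6 154.8] [0.6785 0.0802 0.135 ]
dish 0 0.97 [340.3 233.3] [0.8302 0.0431 0.    ]
dish 0 0.9 [301.1 189.6] [0.6718 0.093  0.    ]
dish 0 0.86 [321.6 162.2] [0.647  0.2187 0.    ]
reel 0.03 0.52 [262.7 126.2] [0.4395 0.1971 0.03  ]
pot 0 0.64 [348.7 180.6] [0.7444 0.2091 0.    ]
pot 0 0.53 [190.6 212.5] [ 0.5201 -0.1617 -0.    ]
engine 0 0.95 [282.8 256.8] [ 0.7733 -0.104   0.    ]
```

Emit:
{"api": "apply_moves", "payload": {"commands": [[[0,0.2,0],0,1],[[0,0.2,0],0,1],[[0,0.2,0],0,1],[[0,0.2,0],0,1],[[0,0.2,0],0,1],[[0,0.2,0],0,1],[[0,0.2,0],0,1],[[0,0.2,0],0,1]]}}

```text
clock: 26.37
tool_pos: [0.6728, 0.0851, 0.1516]
orientation: [180.0, 0.0, -20.6]
force: [-0.7, 0.5, -6.4]
opening: 0.0579
gripper_force: 30.0
```

```bash
python3 -c "
from plant import ctrl
print(ctrl.close_job())"
```

```text
the job is handed in; nothing more can be done
None
```

I handed the job in at about 26 s, with no verdict returned: the reel is released on the spindle, the lighter canister (3.5 N) is back on the table, and the heavier one (6.7 N) is held upright about 13 cm above the table over the middle dish.

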